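# Clamp the chopping board with the ratchet lever

### The job

Clamp the chopping board in its holder: turn the ratchet lever clockwise (seen from above) as far as its end post allows, lift it off its serrations, swing it back, let it drop in again and turn it on clockwise until the board is gripped firmly against its stop, but not overtightened. Let go with the lever seated in its serrations and the board clamped, and leave the other things where they are.

Things in the scene. Friction and masses are not known exactly. Their poses are not given: they have to be found in the camera images.
- holder: Wooden board holder fixed on the worktop, base plate 285 x 256 x 12 mm. Origin on the vertical cam axis at worktop height; +x points from the cam to the board and its stop. The lever points along about -x, towards the robot; turned clockwise from above it goes from -x towards the holder's +y.
- cam_axis (a point): Point on the vertical axis about which cam and lever turn, 62.5 mm above the worktop (mid-height of the seated lever bar). The lever's round hub (54 mm across) with a steel collar and bolt head stands on this axis, up to 103 mm high.
- post (a point): Upper end of the steel end post (11 mm thick, 55 mm from the cam axis, 96 mm high) on the holder's +y side, where clockwise strokes end; a like post stands mirrored on the -y side. Between them the lever's direction swings about 0.65 rad to either side of the holder's -x.
- cam: Steel eccentric disc under the lever, 64 mm across, 12 mm off-centre, 14 to 40 mm up. Origin on the cam axis at worktop height; its x axis lies along the holder's x at turn 0, starts at -0.1 to 0.25 rad clockwise of it. Takes 0.35 N m to turn and stays where it is left, loaded too. Turned clockwise it slides the board to the stop and squeezes it from a turn of about 0.75 to 1.15 rad on.
- serrations (a point): Centre of the ring of 12 upright square-edged serrations on the cam (every 30 degrees = 0.524 rad, 7 mm high, ring 53 mm across), 49.5 mm above the worktop; four like teeth under the lever fit between them. Let down on top of them, the lever rests about 6.5 mm high and drops in by itself when turned on a little (up to half a radian).
- lever_grip (a point): Grip point of the black ratchet lever, 95 mm from the cam axis. The lever is a level bar 16 mm wide, 13 mm high, reaching 133 mm from the axis, with a round end 20 mm across; seated, its mid-height is 62.5 mm above the worktop. It can be pinched from above across its width or pushed sideways; free space below the grip.
- lift (a joint): How far the lever is raised off its serrations, m: 0 seated, 0.015 at most, clear of them above 0.007. A spring holds it down: about 7 N to start lifting, 12 N at the top. Seated, lever and cam turn together both ways, with about 0.08 rad of play; clear of them the lever swings freely and the cam stays.
- lever (a joint): Turn of the lever relative to the cam, rad, clockwise positive: 0 at the start, within the play of a multiple of 0.524 whenever seated, negative after it was lifted and swung back. From the end post there is room to swing back two serrations.
- board: Loose wooden chopping board, 130 (x) x 220 (y) x 22 mm, 0.45 kg, lying in the holder between cam and stop; origin under its centre, x towards the stop. The stop behind it has a rubber pad on stiff springs (12 N/mm) and is set differently each time by up to 2 mm either way, so the right cam turn must be felt.
- board_center (a point): Centre of the board, 23 mm above the worktop. What is felt: pushing the lever sideways at its grip point takes about 4 N with the cam free, and more as the cam squeezes the board: about 12 N (10 to 14) is firm, with some 25 N on the board; below 9 N it is loose, above 16 N (35 N on the board) it is overtightened and 20 N harms it.
- egg_holder: White ceramic egg holder with six cups, 75 x 115 mm, 34 mm high, on the +y side of the holder; origin under its centre. A bystander.
- funnel: Plastic funnel standing on its wide mouth, 100 mm across, 95 mm high, on the -y side of the holder; origin under its centre. A bystander.
- whisk: Steel whisk lying on the worktop, about 290 mm long; origin at the start of its wires, at worktop height. A bystander.

How it is judged:
By the outcome, as a careful person would: the job done as asked, in the order asked, and still so for the second after the job is handed in, with the robot touching nothing.
It also fails if it takes over 67 s, if anything falls off the work surface, if the arm or the gripper's body presses on something with over 40 N, if the wrist force passes 120 N, or if a joint passes its speed limit or range.

### The arm

A 7-joint arm with a two-finger parallel gripper is mounted at the origin on the work surface. World frame = base frame: x ahead of the robot, y to its left, z up, the work surface at z = 0. Lengths are in m, angles in rad, forces in N, time in s.
With the tool pointing down it reaches from about 0.425 to 0.875 m from the base axis. Payload 4.7 kg.
Tool frame: the origin (TCP) lies at the very end of the fingers, on their centre line; the grasp point (between the pads) lies 19 mm behind it; z points along the fingers, y is the line along which they close (so a half turn about z gives the same grasp; the last joint's range is limited). The gripper opens to 85 mm and grips with 20 to 120 N. Pads are 22 mm wide; open, the fingers measure 114 mm over their backs; the gripper's body (76 mm by 85 mm) begins 54 mm behind the grasp point. The pads swing forward as they close: fully open they stand 13 mm farther back than shut.
Start: joints at [-1.267, 0.321, -0.07, 1.45, 0.023, 1.371, -0.057], TCP at [0.186, 0.623, 0.231] pointing down, gripper open.
Joint ranges: [-2.86, 2.86], [-0.3, 2.09], [-1.38, 1.24], [0.06, 2.45], [-1.56, 4.7], [0.09, 2.05], [-2.69, 2.69]. Speed limits (rad/s): [2.57, 2.57, 3.14, 3.14, 3.14, 3.14, 3.14].

### API

Orientations are given as a rotation vector (axis times angle).
In Python, from workcell import sense, read_camera, job_done gives the robot as it stands.
- The arm moves only by the tool play_rows, never from a script. Its arguments are lists of equal length, an entry for each row: "offset": the shift along the world's x, y, z in mm, a list of three; "dr": the turn, a rotation vector about the world's x, y, z in degrees, a list of three; "gripper": the finger opening in mm, from 0 to 85.4. A call has 1 to 8 rows; each row is the pose to reach, as a shift and turn from the pose commanded when the call began; what a row does not reach only later rows make up. A row lasts 1/8 s, in which the tool goes at most 62.5 mm and 10.7 degrees, less where a joint would pass 70% of its speed; a pose out of reach is approached as far as the arm can. A call with a gripper value outside its range is refused whole. The fingers move at their own pace and stop on an object; "newtons" is the grip in N (left out, the last holds). Time passes only in rows, so rows that repeat a pose let the fingers close. It gives the time, the measured TCP pose, the force, the opening and the grip force at its end, in the units of the state.
- sense(): the state, without advancing time (a new reading comes with each control period).
- read_camera(name): name is "scene" or "top" or "wrist"; returns a dict with "color" (420x560x3 uint8, red, green, blue), "depth" (420x560 float32, m along the optical axis (not along the pixel's ray), 0 where there is no reading), "fx", "fy", "cx", "cy" (pixels), "camera_from_world" (4x4, takes a point from world to camera coordinates); the wrist camera has in their place "hand_eye" (4x4, takes a point from camera to tool coordinates, whose origin is the TCP and whose axes are the flange's). Camera axes: x right, y down, z forward; pixel columns grow to the right and rows downward; lengths in m; the calibration is good to about 2 mm. The wrist camera is an equidistant fisheye: a pixel r from the principal point sees the ray r / f radians off the axis. A picture is of the moment at which its call begins: read the wrist's pose just before it.
- job_done(): hands the job in; it is judged then, once.
The state is a dict: "t": time; "qpos": joint angles; "qvel": joint speeds; "joint_efforts": joint torques, N m; "tcp_pos": TCP position; "eef_rot": TCP orientation; "wrist_force": force on the tool from outside, world axes, zero at the start; "moment": the same for the moment, N m; "opening": finger opening in m; "grasp_force": force on a finger pad.
Only numpy, scipy, OpenCV 4.12 (cv2) and the standard library are available. Lean on these libraries where they do the work, as an engineer would, in place of code of your own. Each camera call takes 0.05 s, during which the arm holds its last target. There are 200 camera calls.

## Working session

There is one attempt and no reset: what is moved stays moved. The work goes in short steps, Python scripts to look and compute and a tool call to move; the robot and the scene stay as the last step left them, time stands still between calls to the robot, and variables do not carry over. Pictures are saved under pics/ and viewed, at most 10 in all, crops included, and the job is handed in when it is done.

Besides the shell and the picture viewer there is one more tool, called after ">>>" as name(argument=value, ...), one argument or row to a line, values as JSON. play_rows: Moves the arm, as the interface text tells. Its arguments: {"type":"object","properties":{"offset":{"type":"array"},"dr":{"type":"array"},"gripper":{"type":"array"},"newtons":{"type":"number"}},"required":["offset","dr","gripper"]}

```bash
mkdir -p pics; cat > h.py <<'E'
import numpy as np,cv2
from workcell import sense,read_camera,job_done
def save(n,f):
    c=read_camera(n); cv2.imwrite('pics/'+f,c['color'][:,:,::-1]); np.savez('pics/'+f[:-4]+'.npz',**c); return c
def ray(c,u,v,z):
    T=np.linalg.inv(np.array(c['camera_from_world'])); d=T[:3,:3]@np.array([(u-c['cx'])/c['fx'],(v-c['cy'])/c['fy'],1]); o=T[:3,3]
    return o+d*(z-o[2])/d[2]
def proj(c,p):
    q=np.array(c['camera_from_world'])@np.append(p,1); return q[0]/q[2]*c['fx']+c['cx'],q[1]/q[2]*c['fy']+c['cy']
E
python3 - <<'E'
from h import *
s=sense(); print({k:np.round(s[k],3) for k in s})
a=save('top','top1.png'); b=save('scene','sc1.png')
cv2.imwrite('pics/both.png',cv2.resize(np.hstack([a['color'],b['color']])[:,:,::-1],(800,300)))
print(a['camera_from_world'])
E
```

```text
{'t': np.float64(0.0), 'qpos': array([-1.267,  0.322, -0.07 ,  1.452,  0.023,  1.371, -0.057]), 'qvel': array([-0.   , -0.001,  0.001,  0.001,  0.001,  0.002,  0.001]), 'joint_efforts': array([ 0.0000e+00, -4.9359e+01, -3.8200e-01, -3.1432e+01,  1.3000e-02,
        1.1000e-02,  0.0000e+00]), 'tcp_pos': array([0.186, 0.622, 0.23 ]), 'eef_rot': array([-4.540e-01, -3.109e+00,  3.000e-03]), 'wrist_force': array([ 0.021, -0.082, -0.326]), 'moment': array([ 0.007, -0.042, -0.02 ]), 'grasp_force': np.float64(0.0), 'opening': np.float64(0.086)}
[[ 0.02521171 -0.99965781 -0.0069739   0.10014593]
 [-0.98032042 -0.02335648 -0.1960264   0.53744545]
 [ 0.19579644  0.01177882 -0.98057382  0.83746955]
 [ 0.          0.          0.          1.        ]]
```

View pics/top1.png

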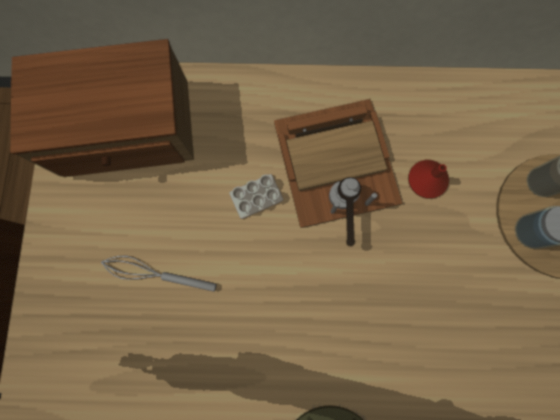

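View pics/sc1.png

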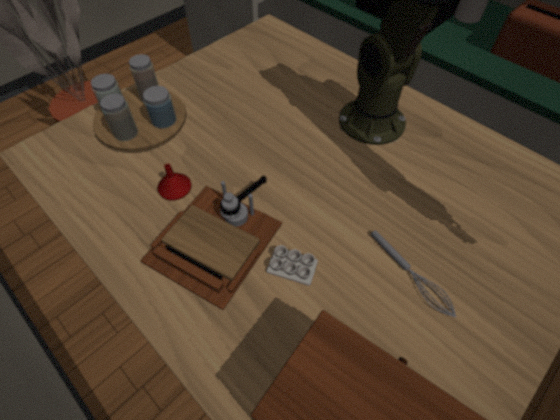

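```bash
python3 - <<'E'
from h import *
a=dict(np.load('pics/top1.npz')); print(a['fx'],a['cx'],a['cy'])
for n,u,v,z in [('base c1',275,118,.012),('c2',370,100,.012),('c3',400,205,.012),('c4',305,225,.012),('hub',349,187,.10),('lever end',350,244,.069),('board1',285,140,.034),('board2',378,122,.034),('board3',388,166,.034)]:
    print(n,ray(a,u,v,z).round(4))
print(proj(a,sense()['tcp_pos']), proj(a,[0,0,0]))
im=a['color'][90:260,260:440][:,:,::-1]
im=cv2.convertScaleAbs(im,alpha=1.8)
cv2.imwrite('pics/c1.png',cv2.resize(im,(630,595),interpolation=cv2.INTER_CUBIC))
E
```

```text
385.8925873771742 284.4834750889424 212.47019280510975
base c1 [0.7875 0.1441 0.012 ]
c2 [ 0.8423 -0.098   0.012 ]
c3 [ 0.5682 -0.1656  0.012 ]
c4 [0.5136 0.0637 0.012 ]
hub [ 0.5864 -0.0285  0.1   ]
lever end [ 0.4636 -0.0347  0.069 ]
board1 [0.72   0.1168 0.034 ]
board2 [ 0.7723 -0.1119  0.034 ]
board3 [ 0.6591 -0.1334  0.034 ]
(np.float64(-21.13669279469599), np.float64(386.661571393635)) (np.float64(330.6291182657274), np.float64(460.1164669685961))
```

View pics/c1.png

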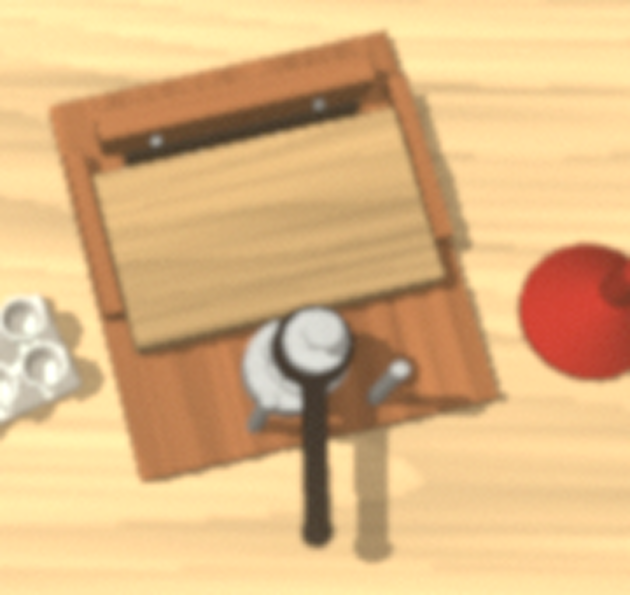

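>>> play_rows(
  offset=[
    [30,-41,0],
    [61,-82,0],
    [91,-123,0],
    [122,-164,0],
    [152,-205,0],
    [183,-246,0],
    [213,-287,0],
    [244,-328,0],
  ],
  dr=[
    [0,0,-10],
    [0,0,-20],
    [0,0,-30],
    [0,0,-40],
    [0,0,-50],
    [0,0,-60],
    [0,0,-70],
    [0,0,-80],
  ],
  gripper=[50,50,50,50,50,50,50,50],
  newtons=30,
)

```text
t: 1.1
tcp_pos: [0.4303, 0.2934, 0.2311]
eef_rot: [-2.351, -2.083, 0.0]
wrist_force: [0.2, 0.7, 0.3]
opening: 0.05
grasp_force: 0.0
```

>>> play_rows(
  offset=[
    [8,-41,0],
    [15,-82,0],
    [23,-123,0],
    [30,-164,0],
    [38,-205,0],
    [46,-246,0],
    [53,-287,0],
    [61,-327,0],
  ],
  dr=[
    [0,0,-10],
    [0,0,-20],
    [0,0,-30],
    [0,0,-40],
    [0,0,-50],
    [0,0,-60],
    [0,0,-70],
    [0,0,-80],
  ],
  gripper=[50,50,50,50,50,50,50,50],
)

```text
t: 2.1
tcp_pos: [0.4905, -0.0335, 0.2311]
eef_rot: [-3.14, -0.084, 0.0]
wrist_force: [0.7, 0.2, 0.3]
opening: 0.0499
grasp_force: 0.0
```

```bash
python3 - <<'E'
from h import *
s=sense(); print({k:np.round(s[k],3) for k in s})
np.savez('pics/s.npz',p=s['tcp_pos'],r=s['eef_rot'])
a=save('wrist','w1.png');print({k:a[k] for k in a if k not in('color','depth')})
E
```

```text
{'t': np.float64(2.1), 'qpos': array([-0.6  , -0.04 ,  0.604,  1.851,  0.023,  1.324, -1.519]), 'qvel': array([ 0.361,  0.178,  0.356, -0.148, -0.085, -0.013, -0.645]), 'joint_efforts': array([ -1.544, -24.439,  -1.377, -30.39 ,   0.168,   0.172,   0.673]), 'tcp_pos': array([ 0.491, -0.033,  0.231]), 'eef_rot': array([-3.14 , -0.084,  0.   ]), 'wrist_force': array([0.72 , 0.24 , 0.333]), 'moment': array([ 0.007, -0.001,  0.024]), 'grasp_force': np.float64(0.0), 'opening': np.float64(0.05)}
{'fx': 325.19226210127806, 'fy': 325.19226210127806, 'cx': 277.4945208671486, 'cy': 211.5375608925878, 'hand_eye': array([[-4.56167660e-04, -9.56906788e-01, -2.90394889e-01,
         7.48264760e-02],
       [ 9.99999877e-01, -3.79615168e-04, -3.19948032e-04,
        -4.18407251e-05],
       [ 1.95922139e-04, -2.90394999e-01,  9.56906843e-01,
        -1.42580364e-01],
       [ 0.00000000e+00,  0.00000000e+00,  0.00000000e+00,
         1.00000000e+00]])}
```

View pics/w1.png

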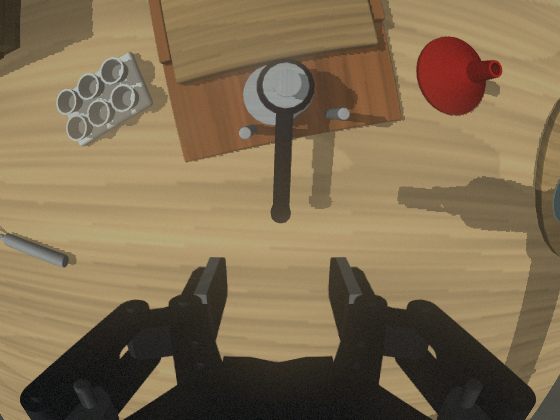

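```bash
cat >> h.py <<'E'
from scipy.spatial.transform import Rotation as Ro
def wray(c,p,r,u,v,z):
    x=np.array([u-c['cx'],v-c['cy']]); th=np.hypot(*x)/c['fx']; d=np.append(x/np.hypot(*x)*np.sin(th),np.cos(th))
    H=np.array(c['hand_eye']); R=Ro.from_rotvec(r).as_matrix()
    d=R@H[:3,:3]@d; o=R@H[:3,3]+p
    return o+d*(z-o[2])/d[2]
E
python3 - <<'E'
from h import *
c=dict(np.load('pics/w1.npz')); s=np.load('pics/s.npz')
W=lambda u,v,z:wray(c,s['p'],s['r'],u,v,z)
for n,u,v,z in [('bolt',288,83,.103),('hub',286,87,.075),('end',280.5,213,.069),('post+',245,133,.096),('post-',343,114,.096),('barR',286,115,.069)]: print(n,W(u,v,z).round(4))
g=cv2.cvtColor(c['color'],cv2.COLOR_RGB2GRAY)
P=[]
for v in range(130,205,10):
    u=np.where(g[v,262:300]<70)[0]+262; P.append(W(u.mean(),v,.069)); print(v,u.min(),u.max(),P[-1].round(4))
e=W(245,133,.096);f=W(343,114,.096);d=f-e;print('holder yaw',np.degrees(np.arctan2(d[0],-d[1])))
P=np.array(P);k=np.polyfit(P[:,0],P[:,1],1);print('lever',k,np.degrees(np.arctan(k[0])))
# depth check not used
E
```

```text
bolt [ 0.593  -0.0365  0.103 ]
hub [ 0.5921 -0.0356  0.075 ]
end [ 0.4715 -0.0373  0.069 ]
post+ [ 0.5492 -0.0026  0.096 ]
post- [ 0.5708 -0.085   0.096 ]
barR [ 0.5663 -0.0372  0.069 ]
130 273 299 [ 0.5523 -0.0384  0.069 ]
140 275 290 [ 0.5427 -0.0352  0.069 ]
150 275 290 [ 0.5333 -0.0357  0.069 ]
160 275 290 [ 0.5238 -0.0363  0.069 ]
170 274 290 [ 0.5142 -0.0363  0.069 ]
180 274 289 [ 0.5045 -0.0364  0.069 ]
190 274 289 [ 0.4947 -0.0369  0.069 ]
200 273 288 [ 0.4847 -0.0365  0.069 ]
holder yaw 14.648565017133897
lever [-0.0025157 -0.0351693] -0.14413848498016663
```

>>> play_rows(
  offset=[
    [3,-2,-30],
    [5,-3,-70],
    [5,-3,-110],
    [5,-3,-140],
    [5,-3,-165],
    [5,-3,-180],
    [5,-3,-187],
    [5,-3,-187],
  ],
  dr=[
    [0,0,0],
    [0,0,0],
    [0,0,0],
    [0,0,0],
    [0,0,0],
    [0,0,0],
    [0,0,0],
    [0,0,0],
  ],
  gripper=[50,50,50,50,50,50,50,50],
)

```text
t: 3.15
tcp_pos: [0.4959, -0.0351, 0.0444]
eef_rot: [3.14, 0.093, -0.0]
wrist_force: [0.7, 0.7, 0.8]
opening: 0.05
grasp_force: 0.0
```

```bash
python3 - <<'E'
from h import *
s=sense(); print(s['tcp_pos'],s['wrist_force'])
save('wrist','w2.png')
E
```

```text
[ 0.49586315 -0.03511477  0.04442841] [0.71120947 0.71042299 0.8413046 ]
```

View pics/w2.png

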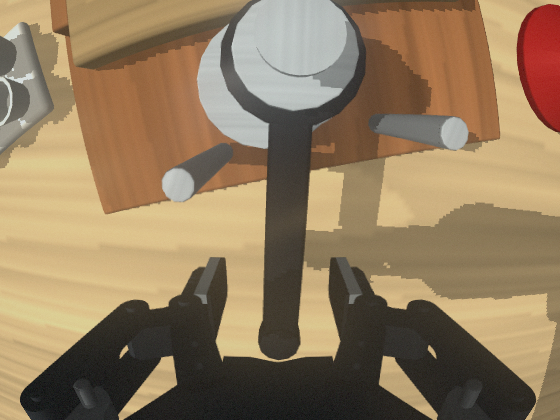

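>>> play_rows(
  offset=[
    [0,-1,0],
    [0,-1,0],
    [0.1,5.6,0],
    [0.4,9,0],
    [1,14,0],
    [1.7,19,0],
    [2.4,22.5,0],
    [3.2,25.5,0],
  ],
  dr=[
    [0,0,0],
    [0,0,0],
    [0,0,-4],
    [0,0,-6],
    [0,0,-9],
    [0,0,-12],
    [0,0,-14],
    [0,0,-16],
  ],
  gripper=[26,26,26,26,26,26,26,26],
)

```text
t: 4.2
tcp_pos: [0.4992, -0.011, 0.0447]
eef_rot: [3.121, -0.347, 0.001]
wrist_force: [-0.8, -2.7, -0.3]
opening: 0.0261
grasp_force: 1.6
```

>>> play_rows(
  offset=[
    [1,3.2,0],
    [2,6.3,0],
    [3.2,9.4,0],
    [3.8,11,0],
    [4.4,12.5,0],
    [4.4,12.5,0],
  ],
  dr=[
    [0,0,-2],
    [0,0,-4],
    [0,0,-6],
    [0,0,-7],
    [0,0,-8],
    [0,0,-8],
  ],
  gripper=[26,26,26,26,26,26],
)

```text
t: 4.95
tcp_pos: [0.5036, 0.0027, 0.0446]
eef_rot: [3.091, -0.562, 0.001]
wrist_force: [-0.5, -3.7, 1.9]
opening: 0.026
grasp_force: 1.5
```

>>> play_rows(
  offset=[
    [0.7,1.6,0],
    [1.4,3.1,0],
    [2,4.5,0],
    [2,4.5,0],
  ],
  dr=[
    [0,0,-1],
    [0,0,-2],
    [0,0,-3],
    [0,0,-3],
  ],
  gripper=[26,26,26,26],
)

```text
t: 5.45
tcp_pos: [0.5054, 0.0067, 0.0444]
eef_rot: [3.074, -0.644, 0.0]
wrist_force: [0.2, -4.6, 2.9]
opening: 0.026
grasp_force: 2.5
```

>>> play_rows(
  offset=[
    [0.5,1,0],
    [1,2,0],
    [1,2,0],
  ],
  dr=[
    [0,0,-0.7],
    [0,0,-1.3],
    [0,0,-1.3],
  ],
  gripper=[26,26,26],
)

```text
t: 5.82
tcp_pos: [0.5057, 0.0068, 0.0443]
eef_rot: [3.064, -0.679, -0.001]
wrist_force: [-2.3, -8.7, 4.5]
opening: 0.0257
grasp_force: 4.5
```

```bash
python3 - <<'E'
from h import *
s=sense(); print(s['tcp_pos'],s['wrist_force'],s['grasp_force'])
np.savez('pics/s3.npz',p=s['tcp_pos'],r=s['eef_rot'])
save('wrist','w3.png')
E
```

```text
[0.50569483 0.0067585  0.04426029] [-2.25467542 -8.6780193   4.47925268] 4.5300005822400635
```

View pics/w3.png

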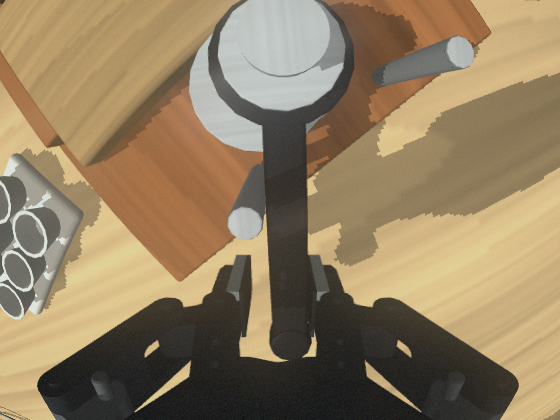

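>>> play_rows(
  offset=[
    [-1.4,-3,0],
    [-2.7,-5.7,0],
    [-2.7,-5.7,0],
    [-2.7,-5.7,0],
    [-2.7,-5.7,0],
    [-3.3,-7.3,0],
    [-3.9,-8.8,0],
    [-3.9,-8.8,0],
  ],
  dr=[
    [0,0,1.2],
    [0,0,2.4],
    [0,0,2.4],
    [0,0,2.4],
    [0,0,2.4],
    [0,0,3.4],
    [0,0,4.4],
    [0,0,4.4],
  ],
  gripper=[26,26,12,12,12,12,12,12],
  newtons=60,
)

```text
t: 6.88
tcp_pos: [0.5014, 0.0005, 0.0442]
eef_rot: [3.091, -0.559, -0.003]
wrist_force: [-5.8, -1.5, 4.7]
opening: 0.0147
grasp_force: 60.5
```

>>> play_rows(
  offset=[
    [-0.5,0,2],
    [-0.5,0,4],
    [-0.5,0,7],
    [-0.5,0,10],
    [-0.5,0,12],
    [-0.5,0,12],
  ],
  dr=[
    [0,0,0],
    [0,0,0],
    [0,0,0],
    [0,0,0],
    [0,0,0],
    [0,0,0],
  ],
  gripper=[12,12,12,12,12,12],
)

```text
t: 7.62
tcp_pos: [0.5017, 0.0004, 0.0562]
eef_rot: [3.091, -0.559, -0.001]
wrist_force: [1.7, -4.0, -10.2]
opening: 0.0148
grasp_force: 58.6
```

>>> play_rows(
  offset=[
    [-3.8,-11.9,0],
    [-6,-24.3,0],
    [-6.6,-36.8,0],
    [-5.5,-49.3,0],
    [-5.5,-49.3,0],
  ],
  dr=[
    [0,0,7.5],
    [0,0,15],
    [0,0,22.5],
    [0,0,30],
    [0,0,30],
  ],
  gripper=[12,12,12,12,12],
)

```text
t: 8.25
tcp_pos: [0.4962, -0.0495, 0.0562]
eef_rot: [3.131, 0.258, -0.001]
wrist_force: [1.2, -6.0, -10.9]
opening: 0.015
grasp_force: 59.2
```

>>> play_rows(
  offset=[
    [2.7,-12.3,0],
    [7,-24.1,0],
    [12.7,-35.2,0],
    [19.9,-45.5,0],
    [19.9,-45.5,0],
    [19.9,-45.5,0],
  ],
  dr=[
    [0,0,7.5],
    [0,0,15],
    [0,0,22.5],
    [0,0,30],
    [0,0,30],
    [0,0,30],
  ],
  gripper=[12,12,12,12,12,12],
)

```text
t: 9.0
tcp_pos: [0.5163, -0.0955, 0.0561]
eef_rot: [2.957, 1.057, -0.001]
wrist_force: [0.0, -6.7, -9.8]
opening: 0.0147
grasp_force: 59.4
```

```bash
python3 - <<'E'
from h import *
s=sense(); print(s['tcp_pos'],s['wrist_force'],s['moment'],s['qpos'].round(2))
save('wrist','w4.png')
E
```

```text
[ 0.51629839 -0.09547321  0.05607712] [ 2.94109680e-04 -6.70325989e+00 -9.83001635e+00] [-1.65796532 -0.03581686 -0.54008051] [-0.39  0.24  0.58  1.97 -0.16  0.97 -0.62]
```

View pics/w4.png

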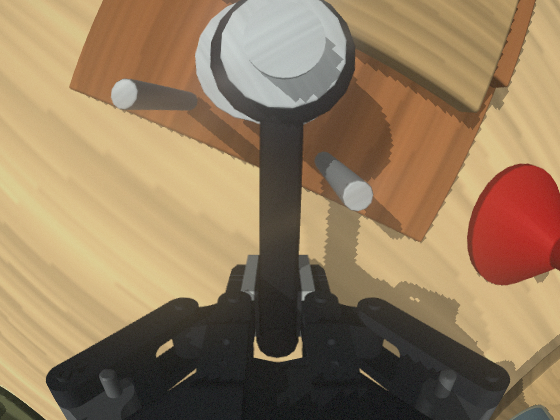

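>>> play_rows(
  offset=[
    [0,0,-3],
    [0,0,-6],
    [0,0,-8],
    [0,0,-10],
    [0,0,-11.5],
    [0,0,-11.5],
  ],
  dr=[
    [0,0,0],
    [0,0,0],
    [0,0,0],
    [0,0,0],
    [0,0,0],
    [0,0,0],
  ],
  gripper=[12,12,12,12,12,12],
)

```text
t: 9.8
tcp_pos: [0.5164, -0.0956, 0.0451]
eef_rot: [2.956, 1.058, -0.001]
wrist_force: [-0.7, -6.5, -7.3]
opening: 0.0149
grasp_force: 59.9
```

>>> play_rows(
  offset=[
    [0,0,-0.5],
    [0,0,-0.5],
    [0,0,-0.5],
    [0,0,-0.5],
  ],
  dr=[
    [0,0,0],
    [0,0,0],
    [0,0,0],
    [0,0,0],
  ],
  gripper=[26,26,26,26],
  newtons=30,
)

```text
t: 10.3
tcp_pos: [0.5168, -0.0936, 0.0447]
eef_rot: [-2.956, -1.063, -0.001]
wrist_force: [0.4, -0.4, -0.8]
opening: 0.0262
grasp_force: 0.0
```

```bash
cat > plan.py <<'E'
import sys
from h import *
A=np.array([.591,-.0345]); s=sense(); p=s['tcp_pos'][:2]-A; th=np.arctan2(p[1],p[0]); R=np.hypot(*p)
t=np.array([np.sin(th),-np.cos(th)]); f=np.array(s['wrist_force'])
print('t',s['t'],'R',R,'th',np.degrees(th)%360,'tooldir',np.degrees(2*np.arctan2(s['eef_rot'][1],s['eef_rot'][0]))%360,'Ft',-f[:2]@t,'Fr',f[:2]@p/R,'fz',f[2],'grasp',s['grasp_force'])
for b in map(float,sys.argv[1:]):
    q=th-np.radians(b); print(b,(R*1000*np.array([np.cos(q),np.sin(q)])-p*1000).round(1))
E
python3 plan.py 3 6 9 12 15 18 21 24
```

```text
t 10.3 R 0.09483845650900613 th 218.54337750683968 tooldir 39.53633101485485 Ft 0.5084692563329112 Fr -0.07405412542349175 fz -0.7861496633037539 grasp 0.0
3.0 [-3.  4.]
6.0 [-5.8  8.1]
9.0 [-8.3 12.3]
12.0 [-10.7  16.7]
15.0 [-12.8  21.2]
18.0 [-14.6  25.8]
21.0 [-16.3  30.5]
24.0 [-17.6  35.3]
```

>>> play_rows(
  offset=[
    [-3,4,0],
    [-5.8,8.1,0],
    [-7,10.2,0],
    [-8.3,12.3,0],
    [-9.5,14.5,0],
    [-10.7,16.7,0],
    [-10.7,16.7,0],
  ],
  dr=[
    [0,0,-3],
    [0,0,-6],
    [0,0,-7.5],
    [0,0,-9],
    [0,0,-10.5],
    [0,0,-12],
    [0,0,-12],
  ],
  gripper=[26,26,26,26,26,26,26],
)

```text
t: 11.18
tcp_pos: [0.5059, -0.0771, 0.0446]
eef_rot: [-3.051, -0.747, -0.001]
wrist_force: [2.9, -2.0, 0.1]
opening: 0.0263
grasp_force: 1.6
```

```bash
python3 plan.py 2 4 6 8 10 12
```

```text
t 11.175 R 0.09514382091904898 th 206.6206389898653 tooldir 27.507193844059145 Ft 3.0666067938991732 Fr -1.68580158885225 fz 0.0869851475463618 grasp 1.591499000787735
2.0 [-1.4  3. ]
4.0 [-2.8  6. ]
6.0 [-4.   9.1]
8.0 [-5.1 12.3]
10.0 [-6.1 15.4]
12.0 [-7.  18.6]
```

>>> play_rows(
  offset=[
    [-0.7,1.5,0],
    [-1.4,3,0],
    [-2.1,4.5,0],
    [-2.8,6,0],
    [-3.4,7.5,0],
    [-4,9.1,0],
  ],
  dr=[
    [0,0,-1],
    [0,0,-2],
    [0,0,-3],
    [0,0,-4],
    [0,0,-5],
    [0,0,-6],
  ],
  gripper=[26,26,26,26,26,26],
)

```text
t: 11.92
tcp_pos: [0.5017, -0.0684, 0.0444]
eef_rot: [3.087, 0.584, 0.0]
wrist_force: [3.8, -2.1, 0.5]
opening: 0.026
grasp_force: 1.9
```

```bash
python3 plan.py 1 2 3 4 5 6
```

```text
t 11.925 R 0.09550379830617545 th 200.76948223703732 tooldir 21.43000551530794 Ft 3.279740345935145 Fr -2.8243348783171083 fz 0.4756523277181432 grasp 1.9179971516132355
1.0 [-0.6  1.6]
2.0 [-1.1  3.1]
3.0 [-1.7  4.7]
4.0 [-2.1  6.3]
5.0 [-2.6  7.9]
6.0 [-3.1  9.5]
```

>>> play_rows(
  offset=[
    [-0.6,1.6,0],
    [-1.1,3.1,0],
    [-1.7,4.7,0],
    [-2.1,6.3,0],
  ],
  dr=[
    [0,0,-1],
    [0,0,-2],
    [0,0,-3],
    [0,0,-4],
  ],
  gripper=[26,26,26,26],
)

```text
t: 12.42
tcp_pos: [0.4994, -0.0622, 0.0443]
eef_rot: [3.105, 0.476, -0.0]
wrist_force: [4.0, -4.0, 1.6]
opening: 0.0262
grasp_force: 2.1
```

```bash
python3 plan.py 1 2 3 4 5 6
```

```text
t 12.425 R 0.09565343693263507 th 196.83706998278012 tooldir 17.427295583343543 Ft 4.994969825509908 Fr -2.6171226816977273 fz 1.5709822356046708 grasp 2.1491309255361557
1.0 [-0.5  1.6]
2.0 [-0.9  3.2]
3.0 [-1.3  4.8]
4.0 [-1.7  6.5]
5.0 [-2.1  8.1]
6.0 [-2.4  9.7]
```

>>> play_rows(
  offset=[
    [-0.3,0.8,0],
    [-0.5,1.6,0],
    [-0.7,2.4,0],
    [-0.9,3.2,0],
  ],
  dr=[
    [0,0,-0.5],
    [0,0,-1],
    [0,0,-1.5],
    [0,0,-2],
  ],
  gripper=[26,26,26,26],
)

```text
t: 12.92
tcp_pos: [0.4987, -0.0594, 0.0443]
eef_rot: [3.112, 0.422, 0.0]
wrist_force: [3.7, -3.1, 0.5]
opening: 0.0259
grasp_force: 2.5
```

```bash
python3 plan.py 1 2 3
```

```text
t 12.925 R 0.09561119067187618 th 195.10458725512805 tooldir 15.443269546520414 Ft 3.943159211659914 Fr -2.722492576331851 fz 0.49844125650351206 grasp 2.4710049480199814
1.0 [-0.4  1.6]
2.0 [-0.8  3.2]
3.0 [-1.2  4.9]
```

Still free cam friction; continue in small steps.

>>> play_rows(
  offset=[
    [-0.2,0.8,0],
    [-0.4,1.6,0],
    [-0.6,2.4,0],
    [-0.8,3.2,0],
    [-1,4,0],
    [-1.2,4.9,0],
  ],
  dr=[
    [0,0,-0.5],
    [0,0,-1],
    [0,0,-1.5],
    [0,0,-2],
    [0,0,-2.5],
    [0,0,-3],
  ],
  gripper=[26,26,26,26,26,26],
)

```text
t: 13.68
tcp_pos: [0.4977, -0.0547, 0.0444]
eef_rot: [3.122, 0.34, 0.001]
wrist_force: [4.6, -3.9, -0.4]
opening: 0.0262
grasp_force: 2.7
```

```bash
python3 plan.py 1 2 3
```

```text
t 13.675 R 0.09548342958749742 th 192.22752201618243 tooldir 12.44172471611057 Ft 4.757825186655458 Fr -3.670246906260297 fz -0.38373683309678186 grasp 2.7129900455474854
1.0 [-0.3  1.6]
2.0 [-0.6  3.3]
3.0 [-0.9  4.9]
```

>>> play_rows(
  offset=[
    [-0.2,0.8,0],
    [-0.3,1.6,0],
    [-0.5,2.4,0],
    [-0.6,3.3,0],
    [-0.8,4.1,0],
    [-0.9,4.9,0],
  ],
  dr=[
    [0,0,-0.5],
    [0,0,-1],
    [0,0,-1.5],
    [0,0,-2],
    [0,0,-2.5],
    [0,0,-3],
  ],
  gripper=[26,26,26,26,26,26],
)

```text
t: 14.42
tcp_pos: [0.4968, -0.05, 0.0444]
eef_rot: [3.13, 0.258, 0.001]
wrist_force: [4.6, -5.5, 0.3]
opening: 0.0261
grasp_force: 2.8
```

```bash
python3 plan.py 1 2 3
```

```text
t 14.425 R 0.09543345916833658 th 189.35928817969358 tooldir 9.438940284096164 Ft 6.189190500509786 Fr -3.619763742246557 fz 0.27462669865560607 grasp 2.839747666139374
1.0 [-0.3  1.6]
2.0 [-0.5  3.3]
3.0 [-0.7  4.9]
```

>>> play_rows(
  offset=[
    [-0.1,0.8,0],
    [-0.3,1.6,0],
    [-0.4,2.4,0],
    [-0.5,3.3,0],
  ],
  dr=[
    [0,0,-0.5],
    [0,0,-1],
    [0,0,-1.5],
    [0,0,-2],
  ],
  gripper=[26,26,26,26],
)

```text
t: 14.92
tcp_pos: [0.4964, -0.0469, 0.0444]
eef_rot: [3.133, 0.204, 0.001]
wrist_force: [5.5, -5.3, 0.4]
opening: 0.0259
grasp_force: 2.9
```

```bash
python3 plan.py 1 2 3
```

```text
t 14.925 R 0.09541320479970467 th 187.47003274190186 tooldir 7.434088599450713 Ft 5.979429955292432 Fr -4.791857662606936 fz 0.3792171562696328 grasp 2.942154430638766
1.0 [-0.2  1.7]
2.0 [-0.4  3.3]
3.0 [-0.5  5. ]
```

>>> play_rows(
  offset=[
    [0.3,0.8,0],
    [0.2,1.7,0],
    [0.1,2.5,0],
    [0,3.3,0],
    [0,4.2,0],
    [0,5,0],
  ],
  dr=[
    [0,0,-0.5],
    [0,0,-1],
    [0,0,-1.5],
    [0,0,-2],
    [0,0,-2.5],
    [0,0,-3],
  ],
  gripper=[26,26,26,26,26,26],
)

```text
t: 15.68
tcp_pos: [0.4961, -0.0428, 0.0443]
eef_rot: [3.137, 0.121, 0.0]
wrist_force: [4.7, -7.4, -0.5]
opening: 0.0261
grasp_force: 3.7
```

```bash
python3 plan.py 1 2 3
```

```text
t 15.675 R 0.09525301785808166 th 184.99124058296482 tooldir 4.408543279736594 Ft 7.748715368042307 Fr -4.09019468763733 fz -0.5497645750417199 grasp 3.7437520403182134
1.0 [-0.1  1.7]
2.0 [-0.2  3.3]
3.0 [-0.3  5. ]
```

>>> play_rows(
  offset=[
    [0,0.8,0],
    [0,1.7,0],
    [0,2.5,0],
    [0,3.3,0],
  ],
  dr=[
    [0,0,-0.5],
    [0,0,-1],
    [0,0,-1.5],
    [0,0,-2],
  ],
  gripper=[26,26,26,26],
)

```text
t: 16.18
tcp_pos: [0.496, -0.0401, 0.0443]
eef_rot: [3.138, 0.066, 0.0]
wrist_force: [3.8, -7.8, -0.1]
opening: 0.0259
grasp_force: 4.3
```

```bash
python3 plan.py 1 2 3
```

```text
t 16.175 R 0.09517739786265816 th 183.34644795493122 tooldir 2.394921657634254 Ft 7.975120370606989 Fr -3.3254968480336724 fz -0.05493106254656399 grasp 4.305376508273184
1.0 [-0.1  1.7]
2.0 [-0.1  3.3]
3.0 [-0.2  5. ]
```

>>> play_rows(
  offset=[
    [0,0.8,0],
    [0,1.7,0],
    [0,2.5,0],
    [0,3.3,0],
  ],
  dr=[
    [0,0,-0.5],
    [0,0,-1],
    [0,0,-1.5],
    [0,0,-2],
  ],
  gripper=[26,26,26,26],
)

```text
t: 16.68
tcp_pos: [0.4959, -0.0373, 0.0443]
eef_rot: [3.138, 0.01, 0.0]
wrist_force: [3.8, -9.0, -0.3]
opening: 0.0261
grasp_force: 4.7
```

```bash
python3 plan.py 1 2 3
```

```text
t 16.675 R 0.09511246189747612 th 181.6978081512926 tooldir 0.3776617818659101 Ft 9.125319963435162 Fr -3.4814419218588784 fz -0.33774508299387324 grasp 4.732582048745826
1.0 [-0.   1.7]
2.0 [-0.   3.3]
3.0 [-0.  5.]
```

>>> play_rows(
  offset=[
    [0,0.8,0],
    [0,1.7,0],
    [0,2.5,0],
    [0,3.3,0],
    [0,4.2,0],
  ],
  dr=[
    [0,0,-0.5],
    [0,0,-1],
    [0,0,-1.5],
    [0,0,-2],
    [0,0,-2.5],
  ],
  gripper=[26,26,26,26,26],
)

```text
t: 17.3
tcp_pos: [0.496, -0.0338, 0.0442]
eef_rot: [3.136, -0.059, 0.0]
wrist_force: [4.6, -10.2, 0.3]
opening: 0.0262
grasp_force: 5.4
```

```bash
python3 plan.py 1 2 3
```

```text
t 17.3 R 0.09504982461560231 th 179.5743372078134 tooldir 357.8610926715863 Ft 10.160884933865 Fr -4.672506854719613 fz 0.31934967836534556 grasp 5.4104810720309615
1.0 [0.  1.7]
2.0 [0.1 3.3]
3.0 [0.2 5. ]
```

>>> play_rows(
  offset=[
    [0.2,0.8,0],
    [0.2,1.7,0],
    [0.2,2.5,0],
    [0.2,3.2,0],
  ],
  dr=[
    [0,0,-0.5],
    [0,0,-1],
    [0,0,-1.5],
    [0,0,-2],
  ],
  gripper=[26,26,26,26],
)

```text
t: 17.8
tcp_pos: [0.4961, -0.0311, 0.0442]
eef_rot: [3.134, -0.114, 0.0]
wrist_force: [5.4, -12.3, 0.5]
opening: 0.0261
grasp_force: 5.8
```

```bash
python3 plan.py 1 2 3
```

```text
t 17.8 R 0.09497743988611283 th 177.9495888882504 tooldir 355.8468159847728 Ft 12.068266385271373 Fr -5.839618934893151 fz 0.5047089671742475 grasp 5.825128254946321
1.0 [0.1 1.7]
2.0 [0.2 3.3]
3.0 [0.3 5. ]
```

>>> play_rows(
  offset=[
    [0,-4,0],
    [0,-7,0],
    [0,-9,0],
    [0,-9,0],
    [0,-9,0],
  ],
  dr=[
    [0,0,1],
    [0,0,2],
    [0,0,2],
    [0,0,2],
    [0,0,2],
  ],
  gripper=[32,40,50,50,50],
)

```text
t: 18.42
tcp_pos: [0.4961, -0.0354, 0.0443]
eef_rot: [-3.141, 0.055, 0.001]
wrist_force: [0.1, -0.8, -0.2]
opening: 0.0501
grasp_force: 0.0
```

```bash
python3 plan.py; python3 - <<'E'
from h import *
save('wrist','w5.png')
E
```

```text
t 18.425 R 0.09494690328668423 th 180.53383830075956 tooldir 358.0116505449907 Ft 0.791826206641716 Fr -0.1011323573839055 fz -0.2110374511028183 grasp 0.0
```

View pics/w5.png

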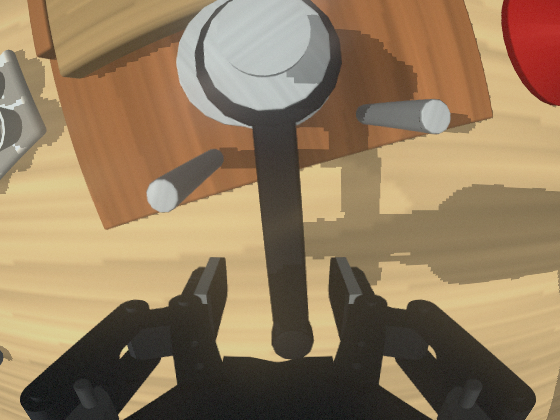

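>>> play_rows(
  offset=[
    [0,0,0],
    [0,0,0],
    [0,3,0],
    [0,6,0],
    [0,8.5,0],
    [0,9.5,0],
    [0,10.2,0],
    [0,10.7,0],
  ],
  dr=[
    [0,0,0],
    [0,0,0],
    [0,0,-1],
    [0,0,-1.5],
    [0,0,-2],
    [0,0,-2],
    [0,0,-2.3],
    [0,0,-2.6],
  ],
  gripper=[26,26,26,26,26,26,26,26],
)

```text
t: 19.48
tcp_pos: [0.4963, -0.0302, 0.0443]
eef_rot: [3.132, -0.131, 0.001]
wrist_force: [0.2, -13.0, -0.8]
opening: 0.0259
grasp_force: 6.2
```

```bash
python3 plan.py
```

```text
t 19.475 R 0.09481955470754186 th 177.41286436322497 tooldir 355.22681904000933 Ft 12.980913891522322 Fr -0.823314360058834 fz -0.781187639666253 grasp 6.229919367469847
```

>>> play_rows(
  offset=[
    [0,-4,0],
    [0,-7,0],
    [0,-10,0],
    [0,-10,0],
    [0,-10,20],
    [0,-10,50],
    [0,-10,90],
    [0,-10,120],
  ],
  dr=[
    [0,0,1],
    [0,0,2],
    [0,0,0],
    [0,0,0],
    [0,0,0],
    [0,0,0],
    [0,0,0],
    [0,0,0],
  ],
  gripper=[32,40,50,50,50,50,50,50],
)

```text
t: 20.48
tcp_pos: [0.4966, -0.0347, 0.166]
eef_rot: [-3.138, 0.126, -0.002]
wrist_force: [-0.3, 0.2, 0.6]
opening: 0.0498
grasp_force: 0.0
```

```bash
python3 - <<'E'
from h import *
s=sense(); print(s['tcp_pos'],s['wrist_force'])
save('wrist','w6.png')
E
```

```text
[ 0.49662614 -0.0347007   0.16602693] [-0.27442586  0.17659297  0.63673219]
```

View pics/w6.png

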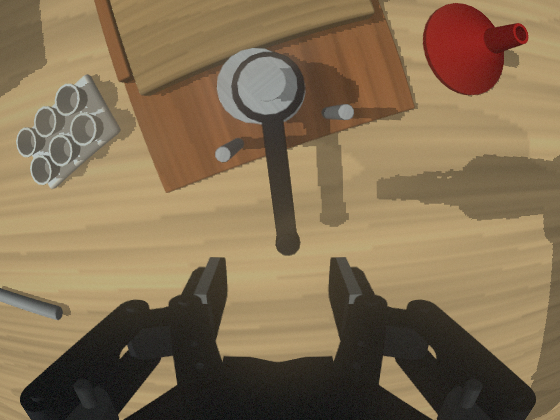

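```bash
python3 -c "
from workcell import job_done; print(job_done())"
```

```text
the job is handed in; nothing more can be done
None
```

The board is clamped at about 12 N felt at the lever grip. I turned the lever to the end post, lifted it, swung it back two serrations, let it drop in and turned it on, then let go. The last wrist picture shows the gripper clear and the egg holder and funnel undisturbed, with only the whisk's handle in view. The job was handed in at about 20.5 s.

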